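Pop the sample hatch of the bench meter

TASK

Open the blue sample hatch of the white bench meter. First push the small yellow-capped jar off the hatch with a fingertip, sliding it upright (do not lift it) until it stands wholly on the black rubber mat on the meter's deck; then press the orange spot on the hatch once with light fingertip pressure until the push-push latch gives, take the hand away, and see that the hatch pops up and stays wide open by itself. Do not push the hatch back down, and leave everything else on the bench as it stands.

Things in the scene. Friction and masses are not known exactly. Their poses are not given: they have to be found in the camera images.
- meter: low white bench meter, 190 x 280 x 85 mm (its x, y, z), fixed, turned by a varying yaw. Origin at bench level under its middle; x towards the hatch's hinge, y from mat to hatch, z up. Deck 84.5 mm up. Blue hatch flush in it (top 85 mm up) over x -55..55, y 15..125 mm; black mat over x -45..65, y -125..5. Grey strip in front (x -100..-57) lies 8 mm lower
- mat (a point): centre of the black rubber mat (110 mm along the meter's x, 130 mm along its y), on its surface, flush with the deck; no step over 1 mm between hatch and mat. A rim 12 mm high and 6 mm wide ends the deck beyond the mat, at y -140..-134 mm in the meter's frame
- hatch (a joint): hatch angle, rad; hinge along the meter's y at x = +55 mm. about 0 shut, flush; 1.2 wide open at its stop; -0.095 pressed in to the stop. Push-push latch: press the orange spot in 4 mm or more (stop at 8 mm), about 4 N. When the finger lifts, a spring swings the hatch up and holds it at 1.2; lift at least 80 mm, then draw back to the meter's -x. Do not push the risen hatch down again
- pad (a point): centre of the top face of the orange press spot on the hatch, 22 mm across and 1.5 mm proud of the hatch, 80 mm from the hinge, 30 mm from the hatch's free front edge; moves with the hatch
- hatch_edge (a point): middle of the free front edge of the hatch, on its top face, 110 mm from the hinge; moves with the hatch
- jar_mid (a point): centre (half-way up) of a closed glass jar with paper label and yellow cap, 40 mm across, 55 mm tall, about 120 g, standing upright on the rear part of the hatch at the start
- beaker: clear glass beaker, 70 mm across, 90 mm tall, standing on the bench beside the hatch end of the meter; origin at the centre of its underside, z up. Leave alone
- reagent: amber glass bottle with black cap, 60 mm across, 140 mm tall, standing on the bench beside the mat end of the meter; origin at the centre of its underside. Leave alone
- flask: green glass conical flask, 80 mm across at the foot, 125 mm tall, on the bench; origin at the centre of its underside. Leave alone
- mortar: white ceramic bowl, 100 mm across, 50 mm tall, on the bench; origin at the centre of its underside. Leave alone
- support_ring: dark steel ring, 80 mm across, 10 mm thick, lying on the bench; origin at the centre of its underside. Leave alone
- spatula: spatula, 200 mm long, lying on the bench along its own x axis. Leave alone
- sample_tin: aluminium tin with paper label, 64 mm across, 60 mm tall, on the bench; origin at the centre of its underside. Leave alone
- jar: the same jar as jar_mid; origin at the centre of its underside
- latchpin (a joint): small latch pin inside the meter, out of sight: its sideways place in m, about -0.0005 latched, 0.004 once released; below -0.004 only when a popped hatch is pushed down to shut again. Nothing to do with it

How it is judged (in metres and radians):
On the way, in this order (a step that is already met when the one before it is completed fails the run):
1. the jar stands upright on the mat, let go, the hatch still shut (x of jar_mid in the frame of meter between -0.05 and 0.07 m and y of jar_mid in the frame of meter between -0.13 and -0.01 m and z of jar_mid in the frame of meter between 0.107 and 0.118 m and angle between jar_mid's own z axis and vertical below 0.15 rad and contact force between the fingers and jar below 0.1 N and value of joint hatch below 0.05 rad), for 0.2 s.
2. the fingers press the hatch in (value of joint hatch below -0.02 rad and contact force between the fingers and hatch above 0.5 N), for 0.02 s.
3. the hatch stands wide open with no hand on it for a second (value of joint hatch above 1.1 rad and contact force between each of the arm, the fingers and hatch below 0.1 N), for 1 s.
At the end, for the whole second after the job is handed in: The hatch stands open (joint above 1.1 rad, stop at 1.2) with nothing touching it, and the jar stands upright (within 0.15 rad) and at rest on the meter's mat, its centre no nearer the hatch than y = -10 mm in the meter's frame and within x -50..70 mm (x of jar_mid in the frame of meter between -0.05 and 0.07 m and y of jar_mid in the frame of meter between -0.13 and -0.01 m and z of jar_mid in the frame of meter between 0.107 and 0.118 m and angle between jar_mid's own z axis and vertical below 0.15 rad and linear speed of jar below 0.01 m/s and value of joint hatch above 1.1 rad).
It fails at once if the jar is lifted (more than 15 mm above where it stood) (z of jar_mid in the frame of meter above 0.1275 m).
It fails at once if the jar tips over or falls off the meter (angle between jar_mid's own z axis and vertical above 0.6 rad or z of jar_mid in the frame of meter below 0.08 m).
It fails at once if the popped hatch is pushed down shut again (pressed a second time) (value of joint latchpin below -0.004 m).
It fails at once if the hatch is forced against its inner stop with more than 40 N (value of joint hatch below -0.07 rad and contact force between the fingers and hatch above 40 N).
It fails at once if another thing on the bench is shifted by more than 30 mm or tipped over (distance of any of beaker, reagent, flask, mortar, support_ring, spatula, sample_tin from where it was at the start of the episode above 0.03 m or angle between any of beaker, reagent, flask, mortar, support_ring, spatula, sample_tin's own z axis and vertical above 0.5 rad).
It also fails if it takes over 48 s, if anything falls off the work surface, if the arm or the gripper's body presses on something with over 40 N, if the wrist force passes 120 N, or if a joint passes its speed limit or range.

ROBOT

A 6-joint arm with a two-finger parallel gripper is mounted at the origin on the work surface. World frame = base frame: x ahead of the robot, y to its left, z up, the work surface at z = 0. Lengths are in m, angles in degrees, forces in N, time in s.
With the tool pointing down it reaches from about 0.4 to 0.825 m from the base axis. Payload 7 kg.
Tool frame: the origin (TCP) lies midway between the tips of the shut fingers; the grasp point (between the pads) lies 19 mm behind it; z points along the fingers, y is the direction in which the jaws open and shut (so a half turn about z gives the same grasp; the last joint's range is limited). The gripper opens to 88 mm and grips with 3 to 60 N. Pads are 19 mm wide; open, the fingers measure 130 mm over their backs; the gripper's body (78 mm by 193 mm) begins 47 mm behind the grasp point.
Start: joints at [-55.686, 20.546, 0.682, 0, -70.136, -16.507], TCP at [0.206, -0.643, 0.227] pointing down, gripper open.
Joint ranges: [-176.03, 176.03], [-82.01, 121.73], [-58.28, 71.71], [-173.87, 95.51], [-174.79, -0.11], [-173.66, 173.66]. Speed limits (degrees/s): [136.94, 136.94, 172.46, 180, 180, 180].

INTERFACE

Orientations are given as a 3x3 rotation matrix whose columns are the frame's x, y, z axes.
In Python, from rig import robot gives the robot as it stands. Calls block until the motion is done:
- robot.goto(position, orientation): joint-space move of the TCP to a pose.
- robot.servo_line(position, ori=None, speed=0.15): straight line of the TCP; ori=None keeps the orientation; speed is the mean speed in m/s.
- robot.movej(angles): joint-space move.
- robot.move_gripper(opening): opening from 0.0 (shut) to 1.0 (fully open); the grip force is fixed at half the most; returns when the fingers have stopped.
- robot.dwell(seconds).
- robot.ik(position, orientation): joint angles nearest the present ones, or None.
- robot.grab_frame(name): name is "scene" or "top" or "wrist"; returns (picture, depth): 400x640x3 uint8, red, green, blue; 400x640 float32, m along the optical axis (not along the pixel's ray), 0 where there is no reading.
- robot.camera_info(name): a dict with "vfov" (degrees; the focal length in pixels is half the picture's height over the tangent of half this angle, whatever the lens; pixels are square), "cx", "cy" (the principal point, pixels), "k1" (the pictures are not rectified: a ray, as slopes to the right and down, at radius r is drawn at 1 + k1 r^2 times it, then the intrinsics apply), "view" (4x4, takes a point from world to camera coordinates); the wrist camera has in their place "T_tool_cam" (4x4, takes a point from camera to tool coordinates, whose origin is the TCP and whose axes are the flange's). Camera axes: x right, y down, z forward; pixel columns grow to the right and rows downward; lengths in m; the calibration is good to about 2 mm. A picture is of the moment at which its call begins: read the wrist's pose just before it. camera_info takes no time and is no camera call.
A pose or a line that the arm cannot do raises robot.Unreachable and nothing moves.
- robot.job_done(): hands the job in, once; it reports no verdict.
Readings, each from a call of its own:
- robot.read_t(): time.
- robot.read_qpos(): joint angles.
- robot.read_qvel(): joint speeds.
- robot.read_effort(): joint torques, N m.
- robot.read_position(): TCP position.
- robot.read_tcp_rot(): TCP orientation.
- robot.read_force(): force on the tool from outside, world axes, zero at the start.
- robot.read_ft_torque(): the same for the moment, N m.
- robot.read_grip_width(): opening from 0.0 (shut) to 1.0 (fully open).
Only numpy, scipy, OpenCV 4.12 (cv2) and the standard library are available. Lean on these libraries where they do the work, as an engineer would, in place of code of your own. Each camera call takes 0.05 s, during which the arm holds its last target. There are 200 camera calls.

## Working session

There is one attempt and no reset: what is moved stays moved. The work goes in short steps, each a Python script; the robot and the scene stay as the last script left them, time stands still between calls to the robot, and variables do not carry over. Pictures are saved under pics/ and viewed, about 8 in all and at most 12, crops included, and the job is handed in when it is done.

```bash
mkdir -p pics; ls; python3 - <<'E'
from rig import robot
import cv2,numpy as np
for n in("scene","top"):
    p,d=robot.grab_frame(n); np.savez("pics/%s0.npz"%n,p=p,d=d); cv2.imwrite("pics/%s0.png"%n,p[:,:,::-1]); i=robot.camera_info(n); print(n,i)
print(robot.read_t())
E
```

```text
pics
scene {'vfov': 45.29610387612576, 'cx': 305.1838667966259, 'cy': 195.28285160529182, 'k1': -0.0011777898307634928, 'view': array([[ 0.4124854 ,  0.91080306, -0.01713424, -0.26023606],
       [ 0.72569942, -0.33990863, -0.59818265, -0.34099978],
       [-0.55065066,  0.23430731, -0.8011766 ,  1.79161193],
       [ 0.        ,  0.        ,  0.        ,  1.        ]])}
top {'vfov': 52.58033348668062, 'cx': 320.71023631482336, 'cy': 198.40720350122194, 'k1': -0.04415859059776434, 'view': array([[ 0.01216649, -0.99975747, -0.0183572 ,  0.03099165],
       [-0.99414255, -0.01012241, -0.10760173,  0.52749512],
       [ 0.10738981,  0.01955881, -0.99402459,  1.56890002],
       [ 0.        ,  0.        ,  0.        ,  1.        ]])}
0.1
```

View pics/top0.png

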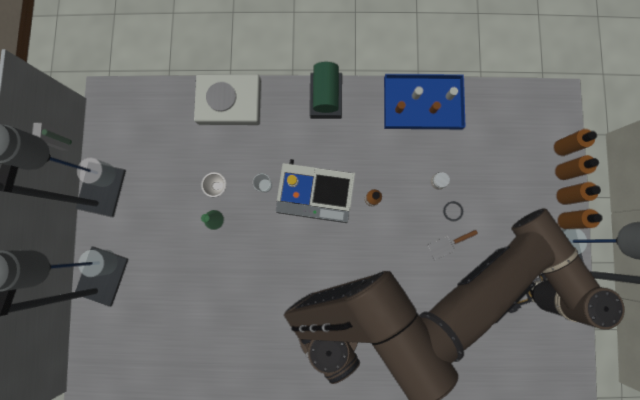

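View pics/scene0.png

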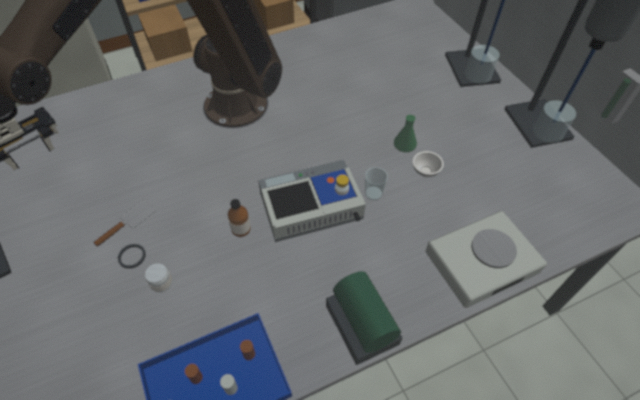

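```bash
cat > h.py <<'E'
import numpy as np,cv2
from rig import robot
def K(i):
    f=200/np.tan(np.radians(i['vfov']/2)); return np.array([[f,0,i['cx']],[0,f,i['cy']],[0,0,1]])
def plane(uv,i,T,z):
    """pixels -> world points on the plane z; T camera->world"""
    s=cv2.undistortPoints(np.float64(uv).reshape(-1,1,2),K(i),np.array([i['k1'],0,0,0]))[:,0]
    r=np.c_[s,np.ones(len(s))]@T[:3,:3].T
    return T[:3,3]+r*((z-T[2,3])/r[:,2])[:,None]
def mask(p,col):
    h=cv2.cvtColor(p,cv2.COLOR_RGB2HSV)
    lo,hi=dict(blue=((108,150,50),(125,255,255)),black=((0,0,0),(180,255,45)),yellow=((18,140,100),(32,255,255)),orange=((0,150,120),(12,255,255)))[col]
    return cv2.inRange(h,lo,hi)
def blobs(m,roi,mn=15):
    r=np.zeros_like(m); x0,y0,x1,y1=roi; r[y0:y1,x0:x1]=m[y0:y1,x0:x1]
    c,_=cv2.findContours(r,cv2.RETR_EXTERNAL,cv2.CHAIN_APPROX_NONE)
    return sorted([k for k in c if cv2.contourArea(k)>=mn],key=cv2.contourArea,reverse=True)
def look(col,p,i,T,z,roi=(0,0,640,400),mn=15):
    for c in blobs(mask(p,col),roi,mn)[:3]:
        w=plane(c,i,T,z); (cx,cy),(a,b),an=cv2.minAreaRect(np.float32(w[:,:2]*1000))
        print(col,'px',c[:,0].mean(0).round(),'rect c',round(cx,1),round(cy,1),'size',round(a),round(b),'ang',round(an,1))
E
python3 - <<'E'
from h import *
i=robot.camera_info('top');T=np.linalg.inv(i['view']);p=np.load('pics/top0.npz')['p']
roi=(270,155,360,230)
for c,z in(('black',.0845),('blue',.085),('orange',.0865),('yellow',.14)): look(c,p,i,T,z,roi,4)
E
```

```text
black px [331. 190.] rect c 552.4 -2.2 size 121 102 ang 82.3
blue px [296. 188.] rect c 558.8 128.1 size 105 107 ang 82.3
orange px [296. 194.] rect c 534.9 132.0 size 12 11 ang 1.1
yellow px [292. 179.] rect c 586.2 141.7 size 30 30 ang 0.5
```

```bash
cat >> h.py <<'E'
YAW=np.radians(-7.6)
def frame():
    return np.array([np.cos(YAW),np.sin(YAW),0]),np.array([-np.sin(YAW),np.cos(YAW),0])
def tool(s):
    mx,my=frame(); y=s*mx; z=np.array([0,0,-1.]); return np.column_stack([np.cross(y,z),y,z])
E
python3 - <<'E'
from h import *
i=robot.camera_info('wrist');print(i)
print(robot.read_tcp_rot().round(2))
for s in(1,-1):
    q=robot.ik([.50,.08,.36],tool(s)); print(s,None if q is None else np.round(q,1))
E
```

```text
{'vfov': 71.98826073818131, 'cx': 318.43417690290386, 'cy': 200.35329932108866, 'k1': 0.009286962224831101, 'T_tool_cam': array([[-1.55426791e-05, -9.58579083e-01, -2.84826512e-01,
         7.73574331e-02],
       [ 9.99999886e-01,  1.20769913e-04, -4.61018142e-04,
         5.54333593e-04],
       [ 4.76320821e-04, -2.84826487e-01,  9.58578972e-01,
        -1.57574400e-01],
       [ 0.00000000e+00,  0.00000000e+00,  0.00000000e+00,
         1.00000000e+00]])}
[[-0.95 -0.31 -0.  ]
 [-0.31  0.95  0.  ]
 [ 0.    0.   -1.  ]]
1 [ 31.3   0.9  -6.8   0.  -82.3 141.1]
-1 [ 31.3   0.9  -6.8   0.  -82.3 -38.9]
```

```bash
cat >> h.py <<'E'
def wristT():
    T=np.eye(4);T[:3,:3]=robot.read_tcp_rot();T[:3,3]=robot.read_position();return T@robot.camera_info('wrist')['T_tool_cam']
E
python3 - <<'E'
from h import *
robot.goto([.52,.06,.36],tool(-1)); robot.move_gripper(0.)
T=wristT();i=robot.camera_info('wrist');p,d=robot.grab_frame('wrist');np.savez('pics/w1.npz',p=p,d=d,T=T);cv2.imwrite('pics/w1.png',p[:,:,::-1])
print(robot.read_t(),robot.read_position(),robot.read_force())
for c,z in(('black',.0845),('blue',.085),('orange',.0865),('yellow',.14)): look(c,p,i,T,z,mn=60)
E
```

```text
4.325 [0.52001131 0.06001949 0.36000691] [ 0.24073013  0.35401738 -0.2469449 ]
black px [343. 352.] rect c 563.1 397.0 size 282 1305 ang 82.4
black px [195. 274.] rect c 782.9 223.2 size 163 442 ang 83.1
black px [442. 273.] rect c 307.4 280.7 size 151 441 ang 81.9
blue px [300. 208.] rect c 558.7 125.5 size 108 110 ang 82.4
blue px [51. 12.] rect c 847.3 -203.0 size 34 157 ang 89.5
orange px [315. 211.] rect c 534.6 129.1 size 19 20 ang 82.4
yellow px [282. 230.] rect c 583.7 132.4 size 14 33 ang 82.4
```

View pics/w1.png

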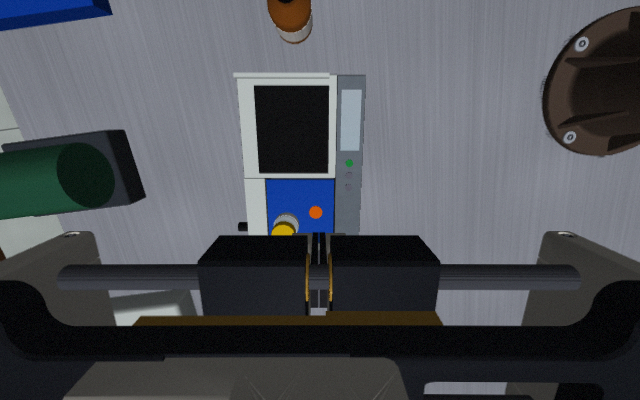

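```bash
cat >> h.py <<'E'
O=np.array([.5494,.0574,0])
def m2w(x,y,z): mx,my=frame(); return O+mx*x+my*y+np.array([0,0,z])
def w2m(w): return (np.atleast_2d(w)-O)@np.column_stack([*frame(),[0,0,1]])
E
python3 - <<'E'
from h import *
i=robot.camera_info('wrist');D=np.load('pics/w1.npz')
look('black',D['p'],i,D['T'],.0845,(245,80,335,178),300)
print(m2w(10,-60,0),m2w(-25,70,0))
robot.goto(m2w(25,135,.25),tool(-1))
T=wristT();p,d=robot.grab_frame('wrist');np.savez('pics/w2.npz',p=p,d=d,T=T);cv2.imwrite('pics/w2.png',p[:,:,::-1])
for c,z in(('black',.0845),('blue',.085),('orange',.0865),('yellow',.14)): look(c,p,i,T,z,mn=60)
print(robot.read_t())
E
```

```text
black px [292. 128.] rect c 551.6 -3.5 size 127 109 ang 82.4
[  2.52617199 -60.73809632   0.        ] [-14.97304119  72.74889757   0.        ]Traceback (most recent call last):
  File "<stdin>", line 5, in <module>
rig.Unreachable: the arm cannot take that pose within its joint ranges
```

```bash
cat >> h.py <<'E'
def m2w(x,y,z): mx,my=frame(); return O+(mx*x+my*y+np.array([0,0,z]))/1000
E
python3 - <<'E'
from h import *
i=robot.camera_info('wrist')
robot.goto(m2w(25,135,250),tool(-1))
T=wristT();p,d=robot.grab_frame('wrist');np.savez('pics/w2.npz',p=p,d=d,T=T);cv2.imwrite('pics/w2.png',p[:,:,::-1])
for c,z in(('black',.0845),('blue',.085),('orange',.0865),('yellow',.14)): look(c,p,i,T,z,mn=60)
print(robot.read_t())
E
```

```text
black px [343. 352.] rect c 621.6 419.0 size 213 974 ang 82.6
black px [42. 85.] rect c 874.2 27.1 size 140 126 ang 0.0
black px [200. 276.] rect c 786.3 292.9 size 125 332 ang 83.3
blue px [340. 125.] rect c 559.2 126.8 size 110 110 ang 82.4
orange px [362. 129.] rect c 534.4 130.1 size 21 20 ang 38.2
yellow px [320. 151.] rect c 584.6 142.4 size 35 35 ang 36.4
5.1333
```

View pics/w2.png

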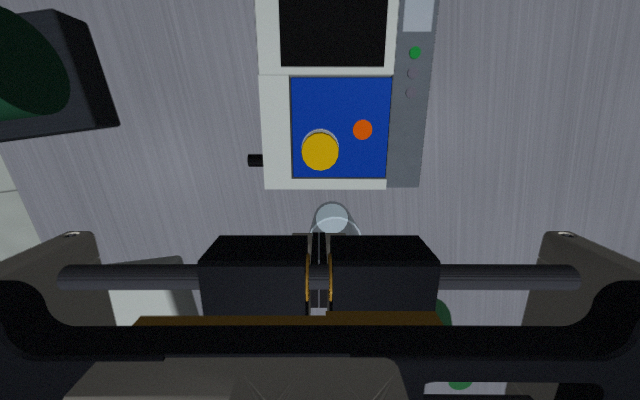

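```bash
python3 - <<'E'
from h import *
i=robot.camera_info('wrist')
robot.servo_line(m2w(23.6,126,150),tool(-1),.15)
robot.servo_line(m2w(23.6,126,100),speed=.08); print(robot.read_force().round(2))
for y in(80,30,-30):
    robot.servo_line(m2w(23.6,y,100),speed=.05); print(y,robot.read_force().round(2),w2m(robot.read_position()).round(4))
    if y==30:
        p,d=robot.grab_frame('wrist');cv2.imwrite('pics/w3.png',p[:,:,::-1])
robot.servo_line(m2w(23.6,0,100),speed=.08)
robot.servo_line(m2w(23.6,60,200),speed=.15)
T=wristT();p,d=robot.grab_frame('wrist');np.savez('pics/w4.npz',p=p,d=d,T=T);cv2.imwrite('pics/w4.png',p[:,:,::-1])
for c,z in(('blue',.085),('orange',.0865),('yellow',.14)): look(c,p,i,T,z,mn=60)
print(robot.read_t())
E
```

```text
[-0.72 -0.41  1.31]
80 [ 0.08 -0.28 -0.24] [[0.0235 0.0799 0.0998]]
30 [0.01 0.64 0.16] [[0.0236 0.0301 0.0999]]
-30 [-0.31  0.45 -0.05] [[ 0.0236 -0.0298  0.0999]]
blue px [338. 198.] rect c 558.9 125.7 size 108 109 ang 82.3
orange px [363. 206.] rect c 534.2 129.6 size 21 21 ang 82.4
yellow px [318.  57.] rect c 564.4 -4.0 size 36 35 ang 83.8
11.8417
```

View pics/w4.png

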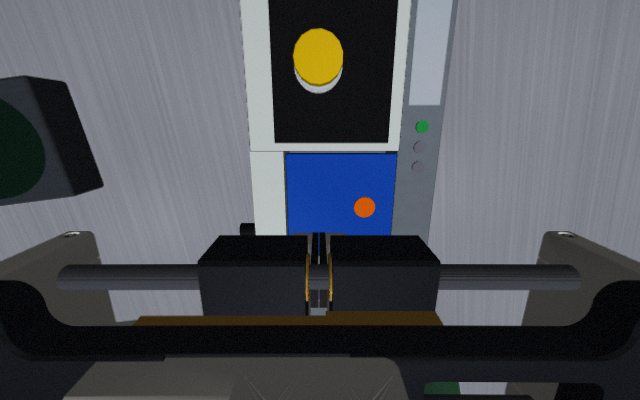

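```bash
python3 - <<'E'
from h import *
P=np.array([.5342,.1298,0]); Z=np.array([0,0,1])
robot.servo_line(P+Z*.13,tool(-1),.15); robot.servo_line(P+Z*.092,speed=.06); robot.dwell(.2)
f0=robot.read_force()[2]
for z in np.arange(.090,.0795,-.001):
    robot.servo_line(P+Z*z,speed=.02); robot.dwell(.05); f=robot.read_force()[2]-f0; print(round(z,4),robot.read_position()[2].round(4),round(f,2))
    if f>12: break
robot.dwell(.1)
robot.servo_line(P+Z*.21,speed=.25)
mx,my=frame()
robot.servo_line(P+Z*.24-mx*.1,speed=.2)
robot.dwell(.3)
p,d=robot.grab_frame('scene');cv2.imwrite('pics/s5.png',cv2.resize(p[120:280,200:440,::-1],None,fx=3,fy=3))
print(robot.read_t(),robot.read_force())
E
```

```text
0.09 0.09 0.14
0.089 0.089 -0.78
0.088 0.088 0.25
0.087 0.0871 2.45
0.086 0.0861 3.74
0.085 0.085 2.55
0.084 0.084 4.53
0.083 0.083 3.86
0.082 0.082 3.16
0.081 0.081 4.86
0.08 0.08 2.85
18.6333 [0.49858521 0.06213525 0.48154361]
```

View pics/s5.png

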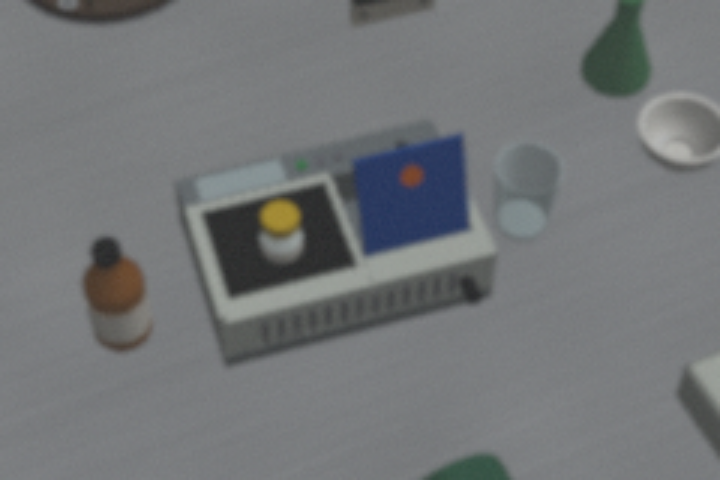

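```bash
python3 - <<'E'
from h import *
w=robot.read_position()
robot.servo_line(w+[-.015,.0,.08],speed=.1); robot.dwell(1.2)
i=robot.camera_info('scene');T=np.linalg.inv(i['view']);p,d=robot.grab_frame('scene')
m=cv2.erode(mask(p,'blue'),np.ones((3,3),np.uint8)); v,u=np.nonzero(m); k=(u>300)&(u<370)&(v>155)&(v<215); u,v=u[k],v[k]
z=d[v,u]; s=cv2.undistortPoints(np.float64(np.c_[u,v]).reshape(-1,1,2),K(i),np.array([i['k1'],0,0,0]))[:,0]
X=w2m((np.c_[s,np.ones(len(s))]*z[:,None])@T[:3,:3].T+T[:3,3])
print(len(u),X.min(0),X.max(0)); a=np.polyfit(X[:,2],X[:,0],1); print('angle',np.arctan2(1,-a[0]))
look('yellow',p,i,T,.14,(270,170,320,210),5)
print(robot.read_t())
E
```

```text
Traceback (most recent call last):
cv2.error: OpenCV(4.12.0) /io/opencv/modules/calib3d/src/undistort.dispatch.cpp:347: error: (-215:Assertion failed) CV_IS_MAT(_src) && CV_IS_MAT(_dst) && (_src->rows == 1 || _src->cols == 1) && (_dst->rows == 1 || _dst->cols == 1) && _src->cols + _src->rows - 1 == _dst->rows + _dst->cols - 1 && (CV_MAT_TYPE(_src->type) == CV_32FC2 || CV_MAT_TYPE(_src->type) == CV_64FC2) && (CV_MAT_TYPE(_dst->type) == CV_32FC2 || CV_MAT_TYPE(_dst->type) == CV_64FC2) in function 'cvUndistortPointsInternal'
```

```bash
python3 - <<'E'
from h import *
i=robot.camera_info('scene');T=np.linalg.inv(i['view']);p,d=robot.grab_frame('scene')
cv2.imwrite('pics/s6.png',cv2.resize(p[120:280,200:440,::-1],None,fx=3,fy=3))
h=cv2.cvtColor(p,cv2.COLOR_RGB2HSV); m=cv2.erode(cv2.inRange(h,(105,90,30),(130,255,255)),np.ones((3,3),np.uint8)); v,u=np.nonzero(m); k=(u>300)&(u<370)&(v>155)&(v<215); u,v=u[k],v[k]
print(len(u),h[185,330],h[190,345])
z=d[v,u]; s=cv2.undistortPoints(np.float64(np.c_[u,v]).reshape(-1,1,2),K(i),np.array([i['k1'],0,0,0]))[:,0]
X=w2m((np.c_[s,np.ones(len(s))]*z[:,None])@T[:3,:3].T+T[:3,3])
print(X.min(0),X.max(0)); a=np.polyfit(X[:,2],X[:,0],1); print('angle',np.arctan2(1,-a[0]))
look('yellow',p,i,T,.14,(270,170,320,210),5)
print(robot.read_t())
E
```

```text
858 [112 138  96] [112 142  95]
[ 0.01745799 -0.24820317  0.08881167] [0.83209517 0.11696656 1.22695845]
angle 2.1392042945968868
yellow px [293. 192.] rect c 568.8 -7.4 size 35 36 ang 64.9
20.8917
```

View pics/s6.png

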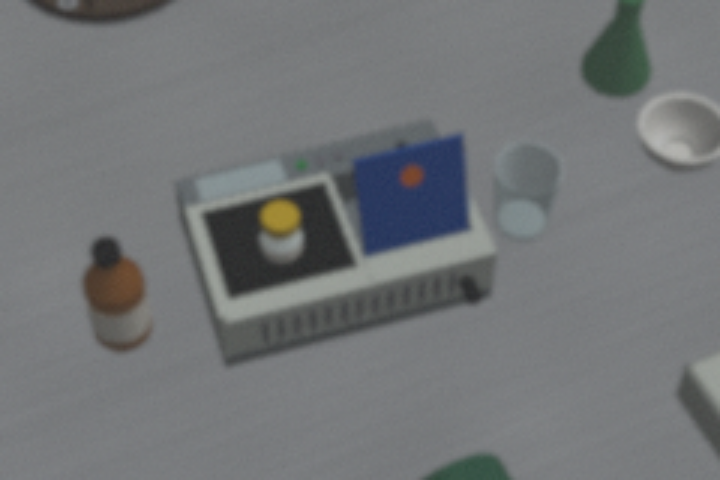

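```bash
python3 - <<'E'
from h import *
i=robot.camera_info('scene');T=np.linalg.inv(i['view']);p,d=robot.grab_frame('scene')
h=cv2.cvtColor(p,cv2.COLOR_RGB2HSV); m=cv2.erode(cv2.inRange(h,(105,90,30),(130,255,255)),np.ones((3,3),np.uint8)); v,u=np.nonzero(m); k=(u>300)&(u<370)&(v>155)&(v<215)&(d[v,u]>.5); u,v=u[k],v[k]
s=cv2.undistortPoints(np.float64(np.c_[u,v]).reshape(-1,1,2),K(i),np.array([i['k1'],0,0,0]))[:,0]
X=w2m((np.c_[s,np.ones(len(s))]*d[v,u][:,None])@T[:3,:3].T+T[:3,3])
a=np.polyfit(X[:,2],X[:,0],1); ang=np.arctan2(1,-a[0]); print(len(X),X.min(0),X.max(0),'angle',ang)
if ang>1.05: robot.job_done(); print('handed in',robot.read_t())
E
```

```text
865 [0.01583952 0.01528618 0.08813419] [0.05820702 0.11750526 0.18758642] angle 1.204037184574888
the job is handed in; nothing more can be done
the job is handed in; nothing more can be done
```

The blue hatch is open and standing by itself, the jar is on the mat, and I handed the job in; the rig gives no verdict.

- **Jar:** I slid it upright off the hatch with the closed fingertips, straight along the meter to the mat. The wrist camera then put it at about x 23, y -59 mm in the meter's frame. That is wholly on the mat, and the images show it upright.
- **Hatch:** I pressed the orange spot once, about 6.5 mm deep, with at most about 5 N. I then lifted about 130 mm and drew the hand back toward the meter's -x side. A plane fit to the scene camera's depth gave an angle of 1.204 rad, and the front edge was about 187 mm up, which matches the 1.2 rad stop. Nothing was touching the hatch.
- **Other things on the bench:** I touched nothing else. The last picture shows the beaker, reagent bottle, flask and mortar standing. I did not look again at the ring, spatula or tin, but the arm passed well above them.
- **Checks that failed or disagreed:**
  - The first hatch-angle check found no pixels because my blue threshold was too strict.
  - The second gave a meaningless 2.14 rad because of bad depth readings outside the hatch; with those filtered out it read 1.204.
  - The two cameras disagreed on the jar's position by about 5 mm, well inside the allowed range.

The robot's clock read about 21 s at the last check, against the 48 s limit.

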